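# Find the hidden release notch and pop the gear-box cover

## Task

The service cover of the white grow-light gear box has to be popped open, but its release catch sits hidden in a notch somewhere in the box's front rim. With the gripper shut, set the fingertips on top of the rim near either end, sweep them along it towards the middle, staying in touch with it, until they drop into the notch, then press down inside the notch until the catch lets go and the cover springs up by itself. Back off and leave the cover ajar as it sprang; do not lift it by hand, and leave everything else on the table where it is.

Things in the scene. Friction and masses are not known exactly. Their poses are not given: they have to be found in the camera images.
- gearbox: White sheet-metal gear box for grow lights, fixed to the table: 410 mm long (its y), 140 mm deep (its x), 70 mm high. Origin: centre of its underside, z up; its -x side is the front, roughly facing the robot. Front rim x -70 to -38 mm (top z 70 mm); behind it a groove x -38 to -24 mm with the catch's small hook near the notch; then the cover (top z 68 mm), hinged along the back.
- rim_middle (a point): Point on top of the front rim, half way along, x -54, y 0, z 70 mm of the gear box (same axes). The rim is flat, level, rigid, 32 mm deep (x), and runs 205 mm to either side. One notch cuts through it front to back: 44 mm long in y, open in front and on top, upright walls. The notch's middle is anywhere from y -60 to +60 mm (not told). The catch's pad is its floor, 10 mm below the rim's top.
- catch (a joint): Sprung rocker catch in the notch, rad: 0 at rest, grows as its pad is pressed down, stop 0.35. Pad 40 mm (y) by 30 mm (x -68 to -38 mm of the gear box), pivot at x -30 mm, so its front moves more. Lets the cover go near 0.2, i.e. about 5 mm down at mid pad (x -53); the stop is about 8 mm down. Takes 2.5 N at first, 5 N near the stop. Springs back.
- cover (a joint): Opening of the cover in rad: 0 shut, latched. Once let go, its own spring lifts it at once to about 0.45 rad (the front edge rises about 40 mm and moves back), where it stays.
- cover_front (a point): Middle of the top front edge of the cover (394 mm long in y, 90 mm deep, 4 mm thick), which rises as the cover opens.
- screwdriver: Loose screwdriver lying on the table in front of the box; bystander. Origin at its underside, x along the tool.
- brush: Loose brush lying on the table in front of the box; bystander. Origin at its underside, x along the tool.
- corm: Loose brown flower corm (bulb), 38 mm across, 37 mm high, in front of the box; bystander. Origin at its underside.
- pot: Loose terracotta pot, 80 mm across, 75 mm high, off one end of the box; bystander. Origin: centre of its underside.
- jar: Loose glass jar, 66 mm across, 90 mm high, off the other end of the box; bystander. Origin: centre of its underside.
- crate: Loose small wooden crate, 90 x 120 x 50 mm high, behind the box; bystander. Origin: centre of its underside.
- can: Loose metal can, 60 mm across, 100 mm high, behind the box; bystander. Origin: centre of its underside.

How it is judged:
By the outcome, as a careful person would: the job done as asked, in the order asked, and still so for the second after the job is handed in, with the robot touching nothing.
It also fails if it takes over 64 s, if anything falls off the work surface, if the arm or the gripper's body presses on something with over 40 N, if the wrist force passes 120 N, or if a joint passes its speed limit or range.

## Robot

A 6-joint arm with a two-finger parallel gripper is mounted at the origin on the work surface. World frame = base frame: x ahead of the robot, y to its left, z up, the work surface at z = 0. Lengths are in mm, angles in degrees, forces in N, time in s.
With the tool pointing down it reaches from about 300 to 950 mm from the base axis. Payload 3.1 kg.
Tool frame: the origin (TCP) lies at the very end of the fingers, on their centre line; the grasp point (between the pads) lies 19 mm behind it (r.pinch_z is the distance from the TCP to the grasp point, in mm); z points along the fingers, y is the line along which they close (so a half turn about z gives the same grasp; the last joint's range is limited). The gripper opens to 85 mm and grips with 20 to 120 N. Pads are 22 mm wide; open, the fingers measure 114 mm over their backs; the gripper's body (76 mm by 85 mm) begins 54 mm behind the grasp point. The pads swing forward as they close: fully open they stand 13 mm farther back than shut.
Start: joints at [-72.748, 17.653, 93.61, -0, 68.738, -3.994], TCP at [226.45, -582.54, 231.272] pointing down, gripper open.
Joint ranges: [-175.34, 175.34], [-45.06, 112.39], [2.9, 150.54], [-68.45, 248.45], [3.09, 151.38], [-168.51, 168.51]. Speed limits (degrees/s): [159.86, 159.86, 180, 180, 180, 180].

## Interface

Orientations are given as [roll, pitch, yaw] about the fixed x, y, z axes, in that order (R = Rz(yaw) Ry(pitch) Rx(roll)).
In Python, from rig import status, viewer, workorder, r gives the robot as it stands.
- The arm moves only by the shell command python3 -m inch 'ROWS' [FORCE]. ROWS is JSON, a list that holds one entry, the list of rows, each a list of 7 numbers: the shift along the tool's x, y, z as a fraction of full scale, then the turn, a rotation vector about the tool's x, y, z as a fraction of full scale, then the finger opening in mm, from 0 to 85.4. In form: [[[x, y, z, wx, wy, wz, claw], ...]]. A call has 1 to 8 rows; each row shifts and turns the commanded pose from where the row before left it, along the tool's axes as they then stand; what a row does not reach is not made up. Full scale, the value 1, is 0.025 m for a shift and 4 degrees for a turn. A row lasts 1/12 s, in which the tool goes at most 41.7 mm and 7.16 degrees, less where a joint would pass 70% of its speed; a pose out of reach is approached as far as the arm can. A call with a number of a shift or a turn outside -1 to 1 is refused whole. A call with a gripper value outside its range is refused whole. The fingers move at their own pace and stop on an object; FORCE is the grip in N (left out, the last holds). Time passes only in rows, so rows that do not move let the fingers close. It gives the time, the measured TCP pose, the force, the opening and the grip force at its end, in the units of the state.
- status.get_obs(): the state, without advancing time (a new reading comes with each control period).
- viewer.read_camera(name): name is "side" or "top"; returns a dict with "pixels" (400x640x3 uint8, red, green, blue), "fx", "fy", "cx", "cy" (pixels), "rvec" (rotation vector, rad) and "tvec" (3), from world to camera coordinates, as OpenCV has them. Camera axes: x right, y down, z forward; pixel columns grow to the right and rows downward; lengths in mm; the calibration is good to about 2 mm. A picture is of the moment at which its call begins. There is no depth.
- workorder.finish_job(): hands the job in; it is judged then, once.
The state is a dict: "t": time; "joint_pos": joint angles; "joint_velocities": joint speeds; "tau": joint torques, N m; "tool_pos": TCP position; "tool_rot": TCP orientation; "contact_force": force on the tool from outside, world axes, zero at the start; "torque": the same for the moment, N m; "width": finger opening in mm; "grasp_force": force on a finger pad.
Only numpy, scipy, OpenCV 4.12 (cv2) and the standard library are available. Lean on these libraries where they do the work, as an engineer would, in place of code of your own. Each camera call takes 0.05 s, during which the arm holds its last target. There are 200 camera calls.

## Working session

There is one attempt and no reset: what is moved stays moved. The work goes in short steps, Python scripts to look and compute and a shell command to move; the robot and the scene stay as the last step left them, time stands still between calls to the robot, and variables do not carry over. Pictures are saved under pics/ and viewed, at most 10 in all, crops included, and the job is handed in when it is done.

```bash
mkdir -p pics; ls; python3 - <<'E'
from rig import status, viewer
import cv2
for n in("top","side"):
    c=viewer.read_camera(n); cv2.imwrite(f"pics/{n}0.png",c["pixels"][:,:,::-1]); print(n,c["fx"],c["cx"],c["cy"],c["rvec"],c["tvec"])
o=status.get_obs(); print(o)
E
```

```text
pics
top 387.66256564950766 322.7346810517258 200.48166699086408 [ 2.1523172  -2.18705646  0.1430365 ] [ 20.88268301 567.82227684 928.18171672]
side 504.4692212710223 315.2794279377014 197.01118535861835 [ 0.97777377 -2.55250094  0.93095625] [446.39150132 325.62867817 854.15188075]
{'t': 0.1, 'joint_pos': array([-7.27493132e+01,  1.76994505e+01,  9.36829879e+01,  9.11174550e-04,
        6.87392885e+01, -3.99252825e+00]), 'joint_velocities': array([ 0.07920392, -0.1464794 , -0.31896   ,  0.03071796,  0.06789008,
       -0.0103016 ]), 'tau': array([-5.96394566e-04, -4.16408086e+01, -2.77644485e+01, -1.61600924e-04,
        3.99255892e-03, -8.95830908e-06]), 'tool_pos': array([ 226.21729548, -581.80665448,  230.15632093]), 'tool_rot': array([-1.79878628e+02, -9.32179598e-03,  2.12428739e+01]), 'contact_force': array([-0.45558903, -0.6238376 ,  0.00581444]), 'torque': array([-0.02954822, -0.01429377,  0.03360438]), 'grasp_force': 0.0, 'width': 85.45720083212575}
```

View pics/top0.png

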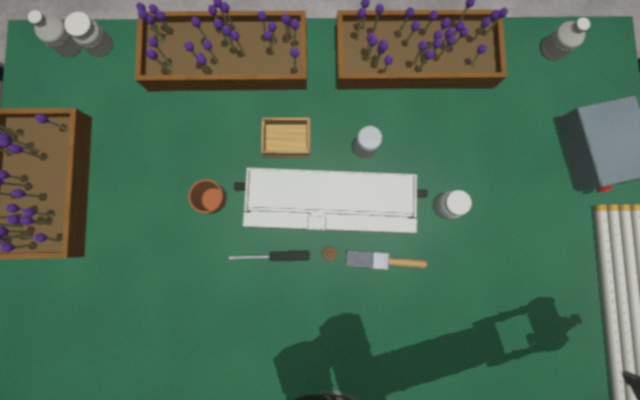

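View pics/side0.png

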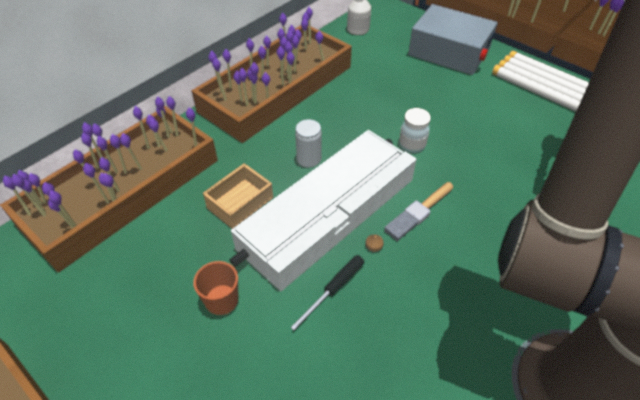

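The top view shows the box spanning about (245,170)–(417,232), with what looks like the notch near (317,220). The screwdriver, corm and brush lie in front at row ~257, the pot at (206,197) and the jar at (455,204). The side view agrees, with the notch near (340,215).

```bash
cat > h.py <<'E'
import cv2,numpy as np
from rig import viewer,status
def ray(c,u,v,z):
    R=cv2.Rodrigues(np.array(c["rvec"]))[0]; o=-R.T@np.array(c["tvec"])
    d=R.T@np.array([(u-c["cx"])/c["fx"],(v-c["cy"])/c["fy"],1]); return o+d*(z-o[2])/d[2]
def proj(c,P):
    K=np.array([[c["fx"],0,c["cx"]],[0,c["fy"],c["cy"]],[0,0,1.]])
    return cv2.projectPoints(np.float64(P).reshape(-1,3),np.array(c["rvec"]),np.array(c["tvec"]),K,None)[0][:,0]
E
python3 - <<'E'
from h import *
c=viewer.read_camera("top"); p=c["pixels"]
R=cv2.Rodrigues(np.array(c["rvec"]))[0]; print("cam",-R.T@c["tvec"])
m=((p.min(2)>110)).astype(np.uint8); m[:150]=0;m[250:]=0;m[:,:235]=0;m[:,430:]=0
k=max(cv2.findContours(m,0,1)[0],key=cv2.contourArea); rc=cv2.minAreaRect(k); b=cv2.boxPoints(rc); print(rc)
for q in b: print(q,ray(c,*q,70)[:2].round(1))
print(p[195:245:1,280].mean(1).astype(int)); print(p[160:185,280].mean(1).astype(int))
for r in (216,219,222,226): print(r,p[r,295:340].mean(1).astype(int))
cv2.imwrite("pics/t1.png",cv2.resize(p[160:240,235:430,::-1],None,fx=4,fy=4,interpolation=2))
s=viewer.read_camera("side"); cv2.imwrite("pics/s1.png",cv2.resize(s["pixels"][120:290,225:425,::-1],None,fx=3.5,fy=3.5,interpolation=2))
E
```

```text
cam [457.78427159  28.49148533 986.91505193]
((330.4842529296875, 200.1479034423828), (175.25868225097656, 60.72468185424805), 2.2679543495178223)
[241.72202 227.01872] [503.7 204.3]
[244.12509 166.3416 ] [649.  199.6]
[419.2465  173.27708] [ 626.2 -221.3]
[416.8434  233.95421] [ 480.7 -208.9]
[205 205 205 205 205 205 206 205 206 205 205 205 199 194 196 195 185 197
 203 205 205 204 204 204 205 205 205 205 205 206 203 193 164 124 103 102
 101 100 101 100 100  98  99  97  99  99  96  95  95  95]
[ 95  95  95  94  96  94  96 104 134 170 191 200 203 202 202 203 203 204
 203 204 205 203 205 203 205]
216 [206 206 206 206 206 204 205 205 206 205 205 203 197 192 194 195 196 199
 202 203 201 198 195 191 188 190 191 196 200 199 194 197 203 205 205 206
 206 206 205 206 207 205 205 205 205]
219 [205 206 205 206 206 206 206 206 205 206 205 199 190 190 199 205 206 206
 206 205 206 205 207 206 206 205 206 206 205 197 185 191 201 206 206 206
 205 206 205 206 206 206 205 205 207]
222 [205 205 204 205 205 205 206 206 206 206 205 201 193 193 200 205 206 206
 207 206 207 206 206 206 206 205 207 206 205 197 187 193 203 205 206 205
 206 205 206 206 206 206 205 206 206]
226 [203 204 204 203 204 203 204 204 203 203 203 196 184 190 200 204 205 206
 206 205 205 205 206 205 205 205 204 205 202 194 184 192 202 205 205 205
 205 205 206 205 206 206 206 205 206]
```

View pics/t1.png

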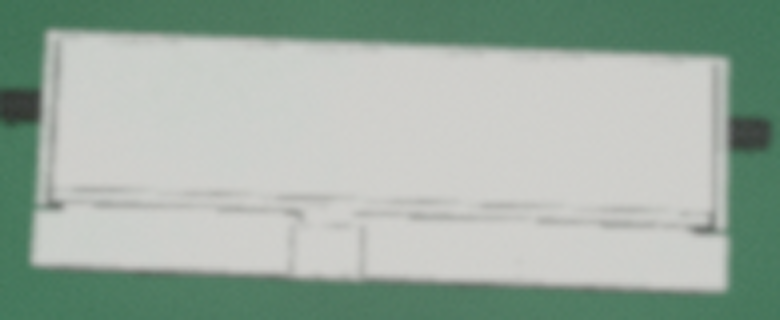

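View pics/s1.png

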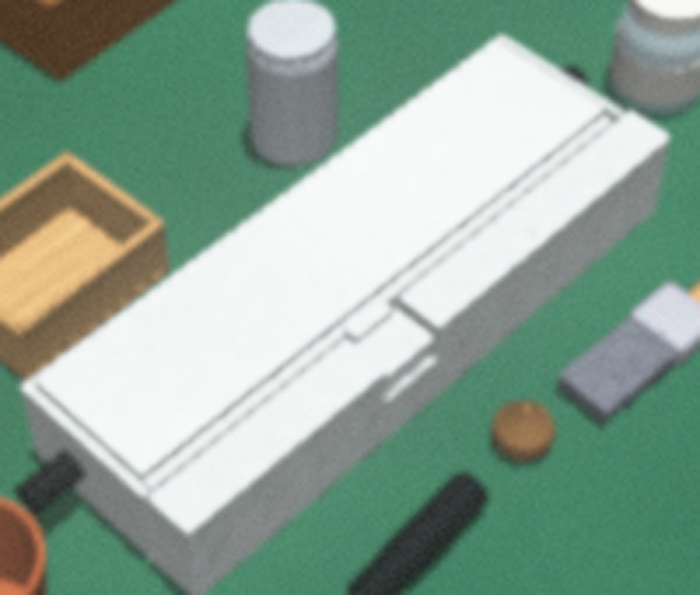

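The enlarged top view gives rim front corners at px ≈(242.6,226.3) and (416.5,232.6). The notch walls are at columns ≈307.5 and 325.5. The side view confirms the notch, around (344,213) in full-image pixels.

```bash
cat >> h.py <<'E'
def frame():
    c=viewer.read_camera("top")
    FL,FR=[ray(c,u,v,70)[:2] for u,v in((242.7,226.2),(416.5,232.7))]
    ey=(FL-FR);L=np.linalg.norm(ey);ey/=L;ex=np.array([ey[1],-ey[0]])
    o=(FL+FR)/2+70*ex
    return c,o,ex,ey,L
def wire(o,ex,ey,x,y): return o+ex*x+ey*y
E
python3 - <<'E'
from h import *
c,o,ex,ey,L=frame()
print(o,ex,ey,L,"yaw",np.degrees(np.arctan2(ex[1],ex[0])))
for u,v in((307.7,222),(325.3,222),(244.9,211.5),(417,218.5),(246.5,167.6),(417.2,174.5)):
    q=ray(c,u,v,70)[:2]-o; print(u,(q@ex).round(1),(q@ey).round(1))
s=viewer.read_camera("side")
for y in(205,-205): print(proj(s,[*wire(o,ex,ey,-70,y),70]))
for y in(150,110,70,20,-20): print(y,wire(o,ex,ey,-54,y).round(1))
E
```

```text
[564.53179062  -6.86955169] [ 0.99856534 -0.05354687] [0.05354687 0.99856534] 410.8485683487354 yaw -3.0694778922485675
307.7 -54.4 52.9
325.3 -52.8 11.3
244.9 -35.1 202.3
417 -36.3 -206.3
246.5 70.5 204.8
417.2 69.9 -205.9
[[280.13655287 272.4382471 ]]
[[417.96687827 158.9969993 ]]
150 [518.6 145.8]
110 [516.5 105.9]
70 [514.4  65.9]
20 [511.7  16. ]
-20 [509.5 -23.9]
```

```bash
python3 -m inch '[[[0,0,0,0,0,1,0],[0,0,0,0,0,1,0],[0,0,0,0,0,1,0],[0,0,0,0,0,1,0],[0,0,0,0,0,1,0],[0,0,0,0,0,1,0],[0,0,0,0,0,0.08,0],[0,0,0,0,0,0,0]]]' 40
cat >> h.py <<'E'
def go(x,y,z):
    "tool-frame shift (full-scale units) to box point"
    c,o,ex,ey,L=frame(); s=status.get_obs()
    R=cv2.Rodrigues(np.eye(3))[0]
    from scipy.spatial.transform import Rotation as Q
    q=Q.from_euler('xyz',s["tool_rot"],degrees=True)
    d=np.array([*wire(o,ex,ey,x,y),z])-s["tool_pos"]
    print("shift/25:",(q.inv().apply(d)/25).round(3),"rot",s["tool_rot"].round(2),"box yaw -3.07, t",s["t"],"F",s["contact_force"].round(2),"w",round(s["width"],1))
    b=s["tool_pos"][:2]-o; print("tcp in box",(b@ex).round(1),(b@ey).round(1),s["tool_pos"][2].round(1))
E
python3 -c "
from h import *
go(-54,175,230)"
```

```text
t: 0.97
tool_pos: [226.5, -582.5, 231.2]
tool_rot: [-180.0, 0.0, -3.0]
contact_force: [0.6, 0.1, -0.4]
width: -0.1
grasp_force: 0.0
shift/25: [ 10.157 -30.701   0.05 ] rot [-180.      0.     -2.98] box yaw -3.07, t 1.0167 F [ 0.35 -0.23 -0.11] w 0.1
tcp in box -306.8 -592.9 231.2
```

```bash
python3 -m inch '[[[0.317,-0.96,0,0,0,0,0],[0.317,-0.96,0,0,0,0,0],[0.317,-0.96,0,0,0,0,0],[0.317,-0.96,0,0,0,0,0],[0.317,-0.96,0,0,0,0,0],[0.317,-0.96,0,0,0,0,0],[0.317,-0.96,0,0,0,0,0],[0.317,-0.96,0,0,0,0,0]]]' &&  python3 -m inch '[[[0.317,-0.96,0,0,0,0,0],[0.317,-0.96,0,0,0,0,0],[0.317,-0.96,0,0,0,0,0],[0.317,-0.96,0,0,0,0,0],[0.317,-0.96,0,0,0,0,0],[0.317,-0.96,0,0,0,0,0],[0.317,-0.96,0,0,0,0,0],[0.317,-0.96,0,0,0,0,0]]]' &&  python3 -m inch '[[[0.317,-0.96,0,0,0,0,0],[0.317,-0.96,0,0,0,0,0],[0.317,-0.96,0,0,0,0,0],[0.317,-0.96,0,0,0,0,0],[0.317,-0.96,0,0,0,0,0],[0.317,-0.96,0,0,0,0,0],[0.317,-0.96,0,0,0,0,0],[0.317,-0.96,0,0,0,0,0]]]' &&  python3 -m inch '[[[0.317,-0.96,0,0,0,0,0],[0.317,-0.96,0,0,0,0,0],[0.317,-0.96,0,0,0,0,0],[0.317,-0.96,0,0,0,0,0],[0.317,-0.96,0,0,0,0,0],[0.317,-0.96,0,0,0,0,0],[0.317,-0.96,0,0,0,0,0],[0,0,0,0,0,0,0]]]'
python3 -c "
from h import *
go(-54,175,82)
c=viewer.read_camera('side');cv2.imwrite('pics/s2.png',c['pixels'][:,:,::-1])"
```

```text
t: 1.68
tool_pos: [300.4, -393.1, 231.4]
tool_rot: [180.0, -0.0, -3.0]
contact_force: [0.9, 0.1, 0.3]
width: 0.2
grasp_force: 0.0
t: 2.35
tool_pos: [374.0, -204.8, 231.5]
tool_rot: [180.0, -0.0, -3.0]
contact_force: [1.4, 0.9, 0.3]
width: 0.4
grasp_force: 0.0
t: 3.02
tool_pos: [447.6, -16.3, 231.5]
tool_rot: [180.0, -0.0, -3.0]
contact_force: [1.0, 0.4, -0.6]
width: 0.2
grasp_force: 0.0
t: 3.68
tool_pos: [513.3, 150.9, 231.7]
tool_rot: [-179.8, -0.1, -2.8]
contact_force: [0.5, -0.4, 0.5]
width: 0.1
grasp_force: 0.0
shift/25: [ 0.26  -0.884  5.977] rot [-1.7998e+02 -4.0000e-02 -2.8400e+00] box yaw -3.07, t 3.7333 F [-0.88 -0.75  0.37] w 0.0
tcp in box -60.5 152.8 231.4
```

View pics/s2.png

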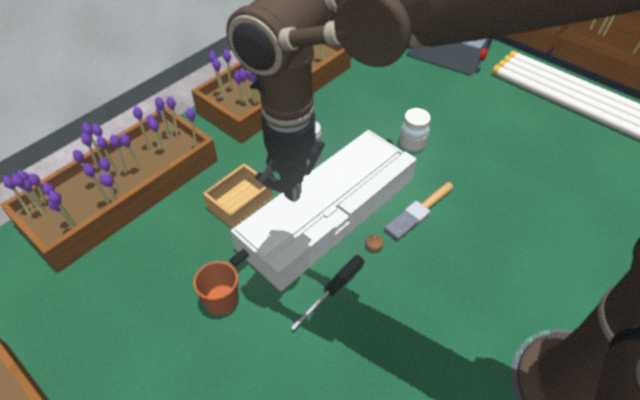

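The gripper is shut and above the rim near its +y end (tips at px (293,192)), with the scene undisturbed. I'll correct the position and descend.

```bash
python3 -m inch '[[[0.26,-0.88,0.5,0,0,0.05,0],[0,0,0.9,0,0,0,0],[0,0,1,0,0,0,0],[0,0,1,0,0,0,0],[0,0,1,0,0,0,0],[0,0,1,0,0,0,0],[0,0,0.5,0,0,0,0],[0,0,0,0,0,0,0]]]' 
python3 -c "
from h import *
go(-54,175,72)"
```

```text
t: 4.45
tool_pos: [516.1, 167.1, 80.5]
tool_rot: [179.9, 0.4, -3.3]
contact_force: [-0.8, -1.0, -0.4]
width: -0.1
grasp_force: 0.0
shift/25: [ 0.08  -0.129  0.421] rot [179.93   0.21  -3.31] box yaw -3.07, t 4.5 F [-0.05  0.14  0.69] w -0.1
tcp in box -56.0 171.8 82.5
```

Approach slowly in small steps, watching the force.

```bash
python3 -m inch '[[[0.05,0,0.1,0,0,0,0],[0,0,0.08,0,0,0,0],[0,0,0.08,0,0,0,0],[0,0,0.06,0,0,0,0],[0,0,0.04,0,0,0,0],[0,0,0.04,0,0,0,0],[0,0,0.04,0,0,0,0],[0,0,0,0,0,0,0]]]' 
python3 -c "
from h import *
go(-54,175,70)"
```

```text
t: 5.17
tool_pos: [520.4, 168.8, 72.6]
tool_rot: [180.0, 0.0, -3.3]
contact_force: [-0.5, 0.1, -0.5]
width: 0.0
grasp_force: 0.0
shift/25: [-0.024 -0.079  0.107] rot [ 1.7999e+02  2.0000e-02 -3.2700e+00] box yaw -3.07, t 5.2167 F [ 0.23 -0.4  -0.52] w -0.4
tcp in box -53.4 173.0 72.7
```

```bash
for i in 1 2; do :; done; python3 -m inch '[[[0,0,0.03,0,0,-0.05,0],[0,0,0.03,0,0,0,0],[0,0,0,0,0,0,0]]]'; python3 -m inch '[[[0,0,0.03,0,0,0,0],[0,0,0,0,0,0,0]]]';python3 -m inch '[[[0,0,0.03,0,0,0,0],[0,0,0,0,0,0,0]]]'
```

```text
t: 5.47
tool_pos: [520.5, 168.7, 71.1]
tool_rot: [180.0, 0.0, -3.1]
contact_force: [0.4, 1.0, -0.7]
width: -0.3
grasp_force: 0.0
t: 5.63
tool_pos: [520.5, 168.7, 70.4]
tool_rot: [180.0, 0.0, -3.1]
contact_force: [0.6, 0.3, -0.1]
width: 0.0
grasp_force: 0.0
t: 5.8
tool_pos: [520.7, 168.8, 70.1]
tool_rot: [180.0, -0.0, -3.1]
contact_force: [-0.8, -0.3, 3.1]
width: -0.1
grasp_force: 1.3
```

```bash
python3 -m inch '[[[0,0,0.03,0,0,0,0],[0,0,0,0,0,0,0]]]'; python3 -m inch '[[[0,0.1,0,0,0,0,0],[0,0.15,0,0,0,0,0],[0,0.15,0,0,0,0,0],[0,0.15,0,0,0,0,0],[0,0.15,0,0,0,0,0],[0,0.15,0,0,0,0,0],[0,0.15,0,0,0,0,0],[0,0.1,0,0,0,0,0]]]'
python3 -c "
from h import *
go(-54,60,70)"
```

```text
t: 5.97
tool_pos: [520.7, 168.8, 70.1]
tool_rot: [180.0, 0.0, -3.1]
contact_force: [-2.0, -0.6, 7.5]
width: -0.2
grasp_force: 3.6
t: 6.63
tool_pos: [520.6, 141.7, 70.1]
tool_rot: [-179.9, -0.2, -3.1]
contact_force: [-1.2, 4.0, 5.2]
width: -0.4
grasp_force: 2.8
shift/25: [-8.400e-02  3.426e+00 -3.000e-03] rot [-1.7991e+02 -1.7000e-01 -3.1300e+00] box yaw -3.07, t 6.6833 F [1.34 2.35 6.07] w 0.1
tcp in box -51.8 145.6 70.1
```

```bash
python3 -m inch '[[[-0.015,0.2,0,0,0,0,0],[-0.015,0.2,0,0,0,0,0],[-0.015,0.2,0,0,0,0,0],[-0.015,0.2,0,0,0,0,0],[-0.015,0.2,0,0,0,0,0],[-0.015,0.2,0,0,0,0,0],[-0.015,0.2,0,0,0,0,0],[-0.015,0.2,0,0,0,0,0]]]';  python3 -m inch '[[[0,0.2,0,0,0,0,0],[0,0.2,0,0,0,0,0],[0,0.2,0,0,0,0,0],[0,0.2,0,0,0,0,0],[0,0.2,0,0,0,0,0],[0,0.2,0,0,0,0,0],[0,0.15,0,0,0,0,0],[0,0.1,0,0,0,0,0]]]'
python3 -c "
from h import *
go(-54,32,70)"
```

```text
t: 7.35
tool_pos: [515.5, 101.8, 70.1]
tool_rot: [-179.9, -0.2, -3.1]
contact_force: [0.7, 3.6, 6.3]
width: 0.2
grasp_force: 2.9
t: 8.02
tool_pos: [513.2, 65.4, 69.9]
tool_rot: [-179.9, -0.1, -3.1]
contact_force: [0.3, 5.1, 6.7]
width: -0.2
grasp_force: 3.0
shift/25: [ 0.05   1.485 -0.007] rot [-1.7994e+02 -1.3000e-01 -3.1300e+00] box yaw -3.07, t 8.0667 F [0.01 2.7  5.91] w 0.0
tcp in box -55.2 69.1 69.9
```

```bash
python3 -m inch '[[[0.01,0.12,0,0,0,0,0],[0.01,0.12,0,0,0,0,0],[0.01,0.12,0,0,0,0,0],[0,0.12,0,0,0,0,0],[0,0.12,0,0,0,0,0],[0,0.12,0,0,0,0,0],[0,0.12,0,0,0,0,0],[0,0.12,0,0,0,0,0]]]';  python3 -m inch '[[[0,0.08,0,0,0,0,0],[0,0.08,0,0,0,0,0],[0,0,0,0,0,0,0]]]';python3 -m inch '[[[0,0.08,0,0,0,0,0],[0,0.08,0,0,0,0,0],[0,0,0,0,0,0,0]]]'
python3 -c "
from h import *
go(-54,32,70)"
```

```text
t: 8.73
tool_pos: [511.3, 40.7, 68.9]
tool_rot: [180.0, 0.0, -3.0]
contact_force: [-0.5, 1.1, -0.2]
width: 0.1
grasp_force: 0.0
t: 8.98
tool_pos: [510.4, 36.6, 68.3]
tool_rot: [180.0, 0.1, -3.1]
contact_force: [-0.0, -0.3, -0.9]
width: 0.0
grasp_force: 0.0
t: 9.23
tool_pos: [510.9, 33.0, 68.9]
tool_rot: [180.0, 0.0, -3.1]
contact_force: [0.7, -0.4, -0.2]
width: 0.1
grasp_force: 0.0
shift/25: [ 0.064  0.202 -0.043] rot [ 1.80e+02  1.00e-02 -3.09e+00] box yaw -3.07, t 9.2833 F [0.68 0.15 0.67] w 0.0
tcp in box -55.6 37.1 68.9
```

The tips have dropped into the notch: z is below the rim and contact force is lost. I'll centre in it, then press.

```bash
python3 -m inch '[[[0.02,0.1,0,0,0,0,0],[0.02,0.1,0.04,0,0,0,0],[0,0,0.08,0,0,0,0],[0,0,0.08,0,0,0,0],[0,0,0.08,0,0,0,0],[0,0,0.04,0,0,0,0],[0,0,0,0,0,0,0]]]';  python3 -m inch '[[[0,0,0.04,0,0,0,0],[0,0,0.04,0,0,0,0],[0,0,0.04,0,0,0,0],[0,0,0,0,0,0,0]]]'
python3 -c "
from h import *
go(-54,32,55)"
```

```text
t: 9.87
tool_pos: [511.4, 28.4, 60.6]
tool_rot: [-180.0, 0.1, -3.1]
contact_force: [0.1, 0.1, 0.4]
width: 0.1
grasp_force: 0.0
t: 10.2
tool_pos: [511.1, 28.4, 58.3]
tool_rot: [180.0, 0.1, -3.1]
contact_force: [-2.9, -0.4, 6.0]
width: -0.2
grasp_force: 2.6
shift/25: [0.049 0.015 0.132] rot [-1.80e+02  1.00e-01 -3.07e+00] box yaw -3.07, t 10.25 F [-2.56 -0.57  5.7 ] w -0.1
tcp in box -55.2 32.4 58.3
```

```bash
python3 -m inch '[[[0,0,0.04,0,0,0,0],[0,0,0.04,0,0,0,0],[0,0,0.04,0,0,0,0],[0,0,0,0,0,0,0]]]';  python3 -m inch '[[[0,0,0.03,0,0,0,0],[0,0,0.03,0,0,0,0],[0,0,0,0,0,0,0]]]'
python3 -c "
from h import *
go(-54,32,54)
c=viewer.read_camera('side');cv2.imwrite('pics/s3.png',cv2.resize(c['pixels'][100:300,200:440,::-1],None,fx=3,fy=3))"
```

```text
t: 10.58
tool_pos: [510.1, 28.4, 54.9]
tool_rot: [180.0, 0.2, -3.1]
contact_force: [-3.8, 0.1, 5.1]
width: 0.2
grasp_force: 3.3
t: 10.83
tool_pos: [509.8, 28.4, 53.4]
tool_rot: [180.0, 0.3, -3.1]
contact_force: [-5.5, 0.2, 6.0]
width: 0.0
grasp_force: 3.7
shift/25: [ 0.1    0.014 -0.023] rot [180.     0.26  -3.07] box yaw -3.07, t 10.8833 F [-5.11  0.44  6.76] w -0.3
tcp in box -56.5 32.3 53.4
```

View pics/s3.png

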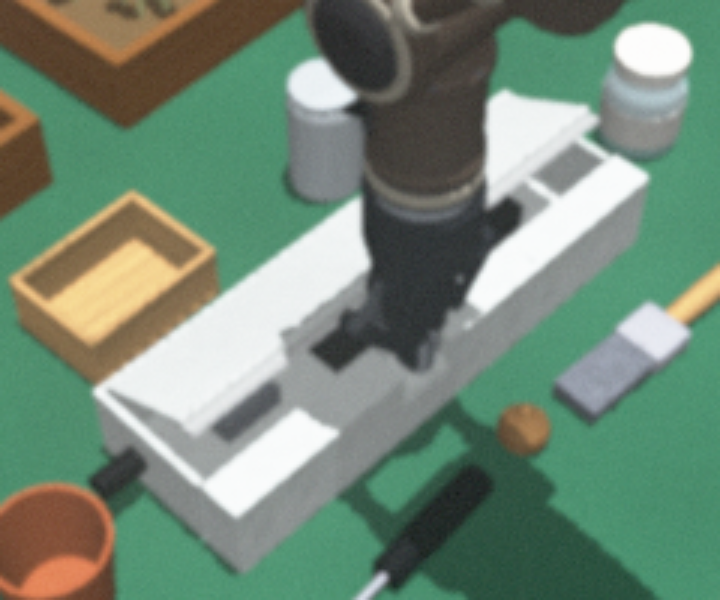

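The cover has sprung up (raised front edge from about (190,425) to (590,120) in the crop), and the bystanders look unmoved. I'll back off forward and up, away from the cover.

```bash
python3 -m inch '[[[-0.2,0,-0.1,0,0,0,0],[-0.3,0,-0.2,0,0,0,0],[-0.5,0,-0.3,0,0,0,0],[-0.6,0,-0.5,0,0,0,0],[-0.6,0,-0.7,0,0,0,0],[-0.4,0,-0.9,0,0,0,0],[-0.4,0,-0.9,0,0,0,0],[-0.4,0,-0.9,0,0,0,0]]]';  python3 -m inch '[[[-0.4,0,-0.9,0,0,0,0],[-0.4,0,-0.9,0,0,0,0],[-0.4,0,-0.9,0,0,0,0],[-0.4,0,-0.5,0,0,0,0],[-0.3,0,-0.3,0,0,0,0],[0,0,0,0,0,0,0],[0,0,0,0,0,0,0]]]'
python3 -c "
from h import *
go(-54,32,54)
c=viewer.read_camera('side');d=viewer.read_camera('top')
a=np.hstack([c['pixels'][100:340,180:480],d['pixels'][100:340,170:490]])
cv2.imwrite('pics/s4.png',cv2.resize(a[:,:,::-1],(800,310)))"
```

```text
t: 11.6
tool_pos: [425.2, 32.9, 166.6]
tool_rot: [180.0, 0.1, -3.1]
contact_force: [-0.2, 0.4, 0.7]
width: -0.1
grasp_force: 0.0
t: 12.18
tool_pos: [379.2, 35.4, 253.7]
tool_rot: [-180.0, -0.1, -3.1]
contact_force: [0.5, -0.4, 0.2]
width: -0.3
grasp_force: 0.0
shift/25: [5.335 0.01  7.964] rot [ 1.80e+02 -1.00e-02 -3.07e+00] box yaw -3.07, t 12.2333 F [ 0.11 -0.2  -0.62] w -0.2
tcp in box -187.4 32.3 253.1
```

View pics/s4.png

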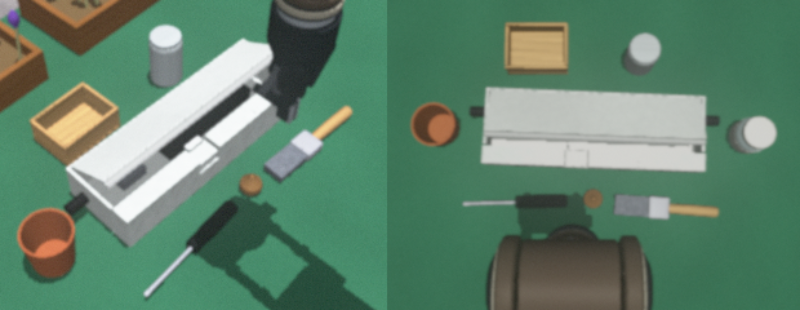

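The cover stands ajar, the catch pad is back at rest, the bystanders are in place and the gripper is clear.

```bash
python3 -c "
from rig import workorder
print(workorder.finish_job())"
```

```text
the job is handed in; nothing more can be done
None
```

The job is handed in: the fingertips swept the rim from its +y end, dropped into the notch centred about 32 mm off the rim's middle, and pressed the catch until the cover sprang open; I then backed the arm off, the last pictures show the cover ajar and everything else in place, and I got no verdict back.

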